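# Level the brazing hearth and cover it

## Task

Using the rake, spread the heap of firebrick lumps in the brazing hearth into one even layer along the whole bed, none lying on another and at least two in each third of its length, without touching them with the gripper. Then stand the rake back on its stand as you found it and set the cover gently on the hearth so that it sits seated and level on the rim. Do not drop the rake or the cover, and leave the other things on the bench alone.

Things in the scene. Friction and masses are not known exactly. Their poses are not given: they have to be found in the camera images.
- hearth_floor (a point): Brazing hearth: a dark steel tray fixed to the bench, open at the top, longer than wide. Point at the centre of its inner floor, 6 mm above the bench; y runs along its length, x across, z up. Inside it is 264 mm long (y from -132 to 132) and 125 mm wide (x from -62.5 to 62.5), walls upright, 6 mm thick, standing 42 mm above the floor.
- hearth_rim (a point): Centre of the hearth's mouth, level with the top of its rim, 48 mm above the bench; same axes as hearth_floor.
- lump0: A pale firebrick lump, chunky, 28 mm high and 23 to 28 mm wide (under 38 mm across corners), about 30 g; origin at its centre, so 12 to 14 mm above the hearth floor when it lies on the floor. Eight of them start in a heap, two lying on top of six, somewhere along the hearth, with 25 mm or more of bare floor at each end.
- lump1: A pale firebrick lump, chunky, 28 mm high and 23 to 28 mm wide (under 38 mm across corners), about 30 g; origin at its centre, so 12 to 14 mm above the hearth floor when it lies on the floor. Eight of them start in a heap, two lying on top of six, somewhere along the hearth, with 25 mm or more of bare floor at each end.
- lump2: A pale firebrick lump, chunky, 28 mm high and 23 to 28 mm wide (under 38 mm across corners), about 30 g; origin at its centre, so 12 to 14 mm above the hearth floor when it lies on the floor. Eight of them start in a heap, two lying on top of six, somewhere along the hearth, with 25 mm or more of bare floor at each end.
- lump3: A pale firebrick lump, chunky, 28 mm high and 23 to 28 mm wide (under 38 mm across corners), about 30 g; origin at its centre, so 12 to 14 mm above the hearth floor when it lies on the floor. Eight of them start in a heap, two lying on top of six, somewhere along the hearth, with 25 mm or more of bare floor at each end.
- lump4: A pale firebrick lump, chunky, 28 mm high and 23 to 28 mm wide (under 38 mm across corners), about 30 g; origin at its centre, so 12 to 14 mm above the hearth floor when it lies on the floor. Eight of them start in a heap, two lying on top of six, somewhere along the hearth, with 25 mm or more of bare floor at each end.
- lump5: A pale firebrick lump, chunky, 28 mm high and 23 to 28 mm wide (under 38 mm across corners), about 30 g; origin at its centre, so 12 to 14 mm above the hearth floor when it lies on the floor. Eight of them start in a heap, two lying on top of six, somewhere along the hearth, with 25 mm or more of bare floor at each end.
- lump6: A pale firebrick lump, chunky, 28 mm high and 23 to 28 mm wide (under 38 mm across corners), about 30 g; origin at its centre, so 12 to 14 mm above the hearth floor when it lies on the floor. Eight of them start in a heap, two lying on top of six, somewhere along the hearth, with 25 mm or more of bare floor at each end.
- lump7: A pale firebrick lump, chunky, 28 mm high and 23 to 28 mm wide (under 38 mm across corners), about 30 g; origin at its centre, so 12 to 14 mm above the hearth floor when it lies on the floor. Eight of them start in a heap, two lying on top of six, somewhere along the hearth, with 25 mm or more of bare floor at each end.
- rake_grip (a point): Small rake: wooden handle of flat bar, 16 mm wide and 24 mm high, 190 mm long, about 0.2 kg. Point in the handle's middle near the balance point, where to grip it; x points along the handle to the head, z up, y across. The handle runs from x = -135 to 55 mm. At x = 50 mm a steel head 44 mm wide, 10 mm thick carries three upright round tines (6 mm thick, at y = -18, 0, 18 mm) that reach down to 87 mm below this point; the tines are bare from 18 to 87 mm below it.
- stand_rest (a point): Rake stand fixed to the bench: a steel base plate 230 by 75 mm, 5 mm thick, with a post (30 by 40 mm, top 80 mm above the bench) centred at x = -100 mm. Point 92 mm above the bench over the plate's centre: where rake_grip is, with the axes alike, when the rake stands level with its tines on the plate and its handle on the post. It starts so, within about 6 mm.
- rake: The same rake as a whole; same origin and axes as rake_grip.
- cover_seat (a point): The hearth's loose cover: a plain metal plate 284 mm long (y) and 145 mm wide (x), 4 mm thick, about 0.42 kg, starting on the bench. Point at the centre of the plate's underside; z up. Below the plate a lip 8 mm deep, 254 by 115 mm over its outside, drops inside the hearth's walls with 5 mm play on each side; seated, this point coincides with hearth_rim. Either way round fits.
- cover_grip (a point): Centre of the cover's bar handle, 35 mm above the plate's underside: a bar 80 mm long (along the cover's y), 14 mm wide and 14 mm high, with 24 mm of open space under it; same axes as cover_seat.
- cover: The same cover as a whole; same origin and axes as cover_seat.
- wrench: A loose steel spanner, 170 mm, lying on the bench near the robot. Not part of the job.
- greasetin: A small round grey tin, 64 mm across and 60 mm tall, at the right of the bench. Not part of the job.
There are look-alikes about, which are no part of the job. What is shaped like the lump3 but black, red or yellow is not meant.

How it is judged:
By the outcome, as a careful person would: the job done as asked, in the order asked, and still so for the second after the job is handed in, with the robot touching nothing.
It also fails if it takes over 72 s, if anything falls off the work surface, if the arm or the gripper's body presses on something with over 40 N, if the wrist force passes 120 N, or if a joint passes its speed limit or range.

## Robot

A 6-joint arm with a two-finger parallel gripper is mounted at the origin on the work surface. World frame = base frame: x ahead of the robot, y to its left, z up, the work surface at z = 0. Lengths are in mm, angles in rad, forces in N, time in s.
With the tool pointing down it reaches from about 350 to 975 mm from the base axis. Payload 7.1 kg.
Tool frame: the origin (TCP) lies at the very end of the fingers, on their centre line; the grasp point (between the pads) lies 19 mm behind it; x points along the fingers, y is the direction in which the jaws open and shut, and the axes are right-handed (so a half turn about x gives the same grasp; the last joint's range is limited). The gripper opens to 88 mm and grips with 3 to 60 N. Pads are 20 mm wide; open, the fingers measure 115 mm over their backs; the gripper's body (75 mm by 178 mm) begins 61 mm behind the grasp point.
Start: joints at [-1.329, 0.423, 1.63, -0, 1.089, -0.019], TCP at [161.177, -603.843, 222.675] pointing down, gripper open.
Joint ranges: [-3, 3], [-0.9, 2.11], [0.09, 2.58], [-1.31, 4.45], [0.11, 2.69], [-2.54, 2.54]. Speed limits (rad/s): [2.39, 2.39, 3.01, 3.14, 3.14, 3.14].

## Interface

Orientations are given as a rotation vector (axis times angle).
In Python, from workcell import ctrl gives the robot as it stands. The module is installed in compiled form; this text tells all that it offers.
- The arm moves only by the tool carry_out, never from a script. Its argument "commands" is a list of rows, each a list of 6 numbers: the shift along the tool's x, y, z in m, then the turn, a rotation vector about the tool's x, y, z in degrees. In form: [[tx, ty, tz, rx, ry, rz], ...]. A call has 1 to 8 rows; each row shifts and turns the pose as measured when the row begins, along the tool's axes as they then stand; what a row does not reach is not made up. A row lasts 1/8 s, in which the tool goes at most 62.5 mm and 10.7 degrees, less where a joint would pass 70% of its speed; a pose out of reach is approached as far as the arm can. A call with a gripper value outside its range is refused whole. "grip" is the closure, from 0 (fully open) to 1 (shut), set as the call begins (left out, the last holds). The fingers move at their own pace and stop on an object; the grip force is fixed at half the most. Time passes only in rows, so rows that do not move let the fingers close. It gives the time, the measured TCP pose, the force and the opening at its end, in the units of the state.
- ctrl.get_obs(): the state, without advancing time (a new reading comes with each control period).
- ctrl.get_image(name): name is "scene" or "side" or "wrist"; returns a dict with "pixels" (480x640x3 uint8, blue, green, red), "intrinsics" (3x3 intrinsics, pixels), "rvec" (rotation vector, rad) and "tvec" (3), from world to camera coordinates, as OpenCV has them. Camera axes: x right, y down, z forward; pixel columns grow to the right and rows downward; lengths in mm; the calibration is good to about 2 mm. A picture is of the moment at which its call begins. There is no depth.
- ctrl.close_job(): hands the job in, once; it reports no verdict.
The state is a dict: "t": time; "qpos": joint angles; "qvel": joint speeds; "joint_torque": joint torques, N m; "ee_pos": TCP position; "orientation": TCP orientation; "ft_force": force on the tool from outside, world axes, zero at the start; "moment": the same for the moment, N m; "width": finger opening in mm.
Only numpy, scipy, OpenCV 4.12 (cv2) and the standard library are available. Lean on these libraries where they do the work, as an engineer would, in place of code of your own. Each camera call takes 0.05 s, during which the arm holds its last target. There are 200 camera calls.

## Working session

There is one attempt and no reset: what is moved stays moved. The work goes in short steps, Python scripts to look and compute and a tool call to move; the robot and the scene stay as the last step left them, time stands still between calls to the robot, and variables do not carry over. Pictures are saved under pics/ and viewed, about 8 in all and at most 12, crops included, and the job is handed in when it is done.

Besides the shell and the picture viewer there is one more tool, called after "Emit:" as name(argument=value, ...) on one line, values as JSON. carry_out: Moves the arm, as the interface text tells. Its arguments: {"type":"object","properties":{"commands":{"type":"array"},"grip":{"type":"number"}},"required":["commands"]}

```bash
mkdir -p pics; cat > h.py <<'E'
import numpy as np, cv2
from workcell import ctrl
def cam(n):
    im=ctrl.get_image(n); return im
def ray(im,uv,z):
    K=np.array(im['intrinsics']);R=cv2.Rodrigues(np.array(im['rvec'],float))[0];t=np.array(im['tvec'],float).ravel()
    c=-R.T@t; d=R.T@np.linalg.inv(K)@np.array([uv[0],uv[1],1.])
    return c+d*(z-c[2])/d[2]
def proj(im,P):
    return cv2.projectPoints(np.array(P,float).reshape(-1,3),np.array(im['rvec'],float),np.array(im['tvec'],float),np.array(im['intrinsics'],float),None)[0].reshape(-1,2)
E
cat > snap.py <<'E'
import sys,pickle,cv2
from h import *
for n,f in zip(sys.argv[1::2],sys.argv[2::2]):
    im=cam(n); pickle.dump(im,open(f'pics/{f}.pkl','wb')); cv2.imwrite(f'pics/{f}.png',im['pixels'])
    R=cv2.Rodrigues(np.array(im['rvec'],float))[0]; print(n,(-R.T@np.array(im['tvec'],float).ravel()).round())
E
python3 snap.py scene s0 side d0; python3 -c "
from workcell import ctrl
o=ctrl.get_obs();print(o)
import cv2,numpy as np
print(cv2.Rodrigues(np.array(o['orientation'],float))[0].round(3))"
```

```text
scene [1198. -653. 1161.]
side [378. 591. 868.]
{'t': 0.1, 'qpos': array([-1.32901093e+00,  4.23764999e-01,  1.63061340e+00,  1.81033391e-05,
        1.08858961e+00, -1.89624438e-02]), 'qvel': array([ 6.33321387e-05, -1.36017987e-03, -3.08502965e-03, -1.21114358e-03,
       -5.17169072e-04,  1.65142884e-03]), 'joint_torque': array([-1.41177268e-03, -5.45618141e+01, -2.74323463e+01,  6.44406583e-02,
        1.87872030e-02, -1.37930797e-06]), 'ee_pos': array([ 161.05881393, -603.37080048,  221.97913699]), 'orientation': array([ 2.08277366,  0.27453589, -2.08306141]), 'ft_force': array([ 0.50897782, -0.19058243, -0.63129636]), 'moment': array([-0.00271233, -0.01152835,  0.03332227]), 'width': 87.71805402334739}
[[-0.     0.258 -0.966]
 [ 0.001 -0.966 -0.258]
 [-1.    -0.001 -0.   ]]
```

View pics/s0.png

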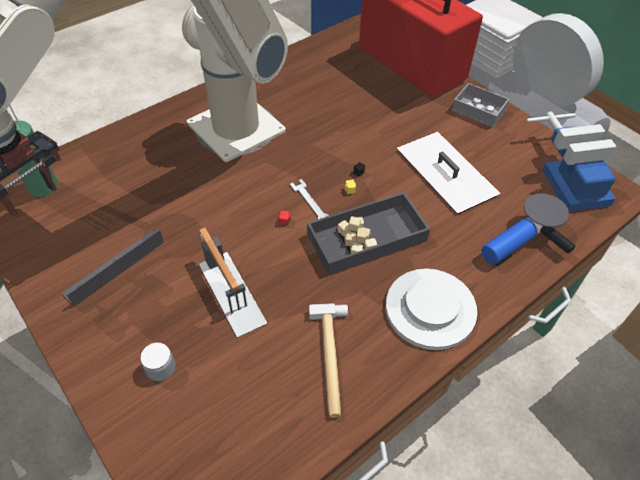

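View pics/d0.png

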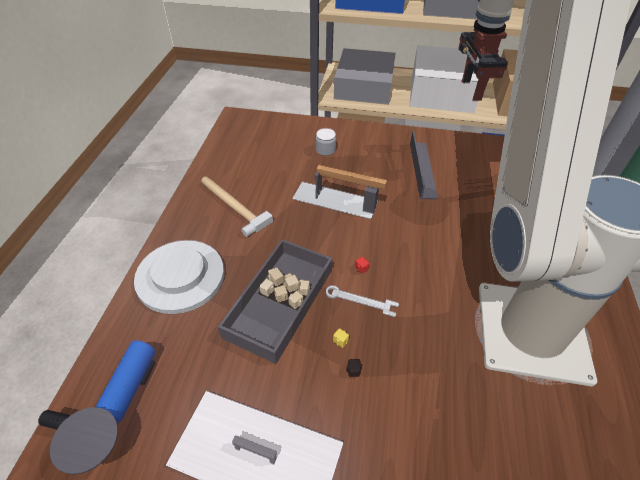

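```bash
python3 - <<'E'
import cv2,numpy as np
s=cv2.imread('pics/s0.png');o=np.zeros((600,800,3),np.uint8)
def put(x0,y0,x1,y1,k,X,Y):
    c=cv2.resize(s[y0:y1,x0:x1],None,fx=k,fy=k,interpolation=cv2.INTER_CUBIC);h,w=c.shape[:2];o[Y:Y+h,X:X+w]=c
put(300,190,440,275,3.5,0,0);put(390,128,505,213,3.5,0,300);put(193,222,273,340,3.5,510,0)
cv2.imwrite('pics/c0.png',o)
E
```

```text
(no output)
```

View pics/c0.png

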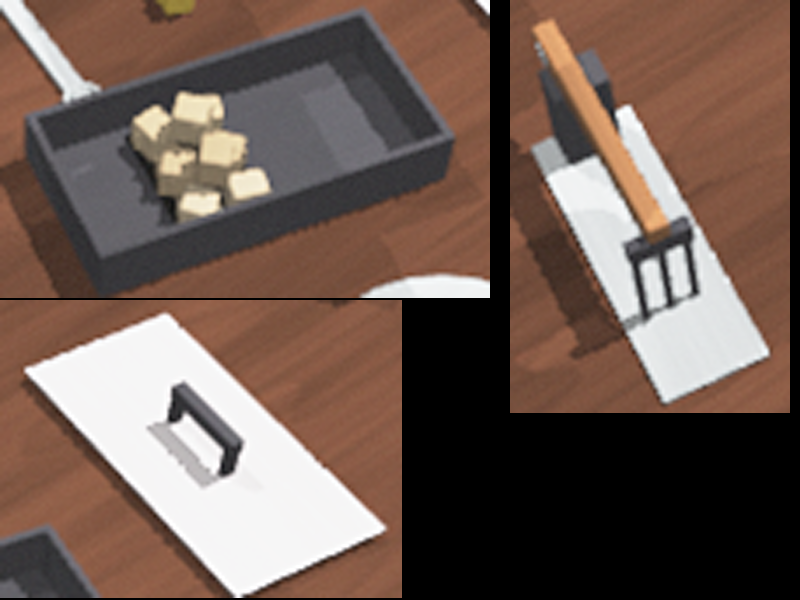

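```bash
python3 - <<'E'
import pickle
from h import *
im=pickle.load(open('pics/s0.pkl','rb'));sd=pickle.load(open('pics/d0.pkl','rb'))
def quad(ps,z,name):
    P=np.array([ray(im,p,z) for p in ps]);c=P.mean(0);e=P-np.roll(P,-1,0)
    print(name,P.round(1)[:,:2].tolist(),'c',c.round(1),'edges',np.linalg.norm(e,axis=1).round(1),'ang',np.degrees(np.arctan2(e[:,1],e[:,0])).round(1)); return c
a=quad([(307.7,224.3),(328.6,263.4),(429.4,228.6),(404.9,192.9)],48,'hearth')
b=quad([(397.1,148),(437.7,131.7),(500.3,193.1),(458,213.1)],12,'cover')
c=quad([(200.1,263.4),(226.7,252.6),(267,322.6),(237.9,337.1)],5,'stand')
h=quad([(190+0,0),(0,0),(1,1),(2,2)],5,'x') if 0 else None
for n,p,z in [('butt top',(545,28),104),('head end top',(660,226),104),('headL',(628,246),90),('headR',(688,225),90),('tipL',(643,320),5),('tipR',(694,296),5)]:
    print(n,ray(im,((p[0]-510)/3.5+193,p[1]/3.5+222),z).round(1))
for p in [(185,392),(240,445)]: print('bar',ray(im,(p[0]/3.5+390,(p[1]-300)/3.5+128),42+8-0).round(1))
# side cam check
for p,z in [((288,242),48),((333,262),48),((275,357),48),((222,325),48)]: print('side hearth',ray(sd,p,z).round(1))
for p in [(211,394),(343,444),(168,464)]: print('side cover',ray(sd,p,12).round(1))
for p in [(309,186),(293,202),(376,215)]: print('side stand',ray(sd,p,5).round(1))
E
```

```text
hearth [[468.2, -90.3], [593.6, -125.5], [666.9, 139.1], [541.8, 175.5]] c [567.7  24.7  48. ] edges [130.2 274.6 130.3 275.8] ang [ 164.3 -105.5  -16.2   74.5]
cover [[379.0, 308.1], [402.4, 452.4], [681.6, 405.7], [659.4, 261.9]] c [530.6 357.   12. ] edges [146.2 283.1 145.5 284.2] ang [-99.2 170.5  81.2  -9.4]
stand [[374.7, -352.3], [387.2, -283.2], [611.5, -320.3], [601.2, -392.7]] c [ 493.6 -337.1    5. ] edges [ 70.3 227.3  73.1 230.1] ang [-100.3  170.6   81.9  -10.1]
butt top [ 366.5 -322.2  104. ]
head end top [ 546.7 -349.8  104. ]
headL [ 538.1 -369.8   90. ]
headR [ 548.4 -331.6   90. ]
tipL [ 540.4 -371.1    5. ]
tipR [ 546.  -334.5    5. ]
bar [503.2 359.   50. ]
bar [570.9 349.3  50. ]
side hearth [ 572.8 -118.    48. ]
side hearth [455. -76.  48.]
side hearth [530.6 186.   48. ]
side hearth [657.3 135.2  48. ]
side cover [641.5 268.3  12. ]
side cover [374.2 313.7  12. ]
side cover [673.9 404.2  12. ]
side stand [ 571.1 -378.2    5. ]
side stand [ 602.2 -303.8    5. ]
side stand [ 369.7 -295.2    5. ]
```

Emit:
carry_out(commands=[[-0.003,-0.024,-0.056,0,0,0],[-0.003,-0.024,-0.056,0,0,0],[-0.003,-0.024,-0.056,0,0,0],[-0.003,-0.024,-0.056,0,0,0],[-0.003,-0.024,-0.056,0,0,0],[-0.003,-0.024,-0.056,0,0,0],[-0.003,-0.024,-0.056,8,0,0],[0,0,0,8,0,0]], grip=0.3)

```text
t: 1.1
ee_pos: [504.9, -332.9, 241.1]
orientation: [-2.203, 0.029, 2.207]
ft_force: [-0.4, -0.4, -0.8]
width: 61.8
```

Emit:
carry_out(commands=[[0,0,0,8,0,0],[0,0,0,0,0,0]])

```text
t: 1.35
ee_pos: [505.5, -331.3, 240.2]
orientation: [-2.127, 0.177, 2.134]
ft_force: [-0.0, -0.0, -0.6]
width: 61.5
```

```bash
cat >> h.py <<'E'
def pose():
    o=ctrl.get_obs(); return np.array(o['ee_pos']),cv2.Rodrigues(np.array(o['orientation'],float))[0],o
def st():
    p,R,o=pose(); print('t',round(o['t'],2),'tcp',p.round(1),'rakeyaw',np.degrees(np.arctan2(-R[1,2],-R[0,2])).round(1),'down',R[:,0].round(3),'w',round(o['width'],1),'F',np.array(o['ft_force']).round(1),'q6',o['qpos'].round(2)); return p,R
def rows(x,y,z,yaw,step=58):
    """total shift (tool axes, mm) to world tcp target and turn about tool x, deg"""
    p,R=st(); d=R.T@(np.array([x,y,z])-p); cur=np.degrees(np.arctan2(-R[1,2],-R[0,2]))
    n=int(np.ceil(np.linalg.norm(d)/step)); print('shift',d.round(1),'n',n,'per row',(d/max(n,1)).round(1),'turn rx',round((cur-yaw+180)%360-180,1),'n',abs(cur-yaw)/10.5)
HC=np.array([567.7,24.7]);HA=np.radians(74.5)
def h2w(x,y):
    ey=np.array([np.cos(HA),np.sin(HA)]);ex=np.array([ey[1],-ey[0]]);return HC+x*ex+y*ey
E
python3 -c "
from h import *
rows(495,-342,73,-9)"; python3 snap.py wrist w1
```

```text
t 1.35 tcp [ 505.5 -331.3  240.2] rakeyaw -9.8 down [-0.003  0.005 -1.   ] w 61.5 F [-0.  -0.  -0.6] q6 [-0.6   0.38  1.66  0.    1.11  1.14]
shift [167.2  13.    7.9] n 3 per row [55.7  4.3  2.6] turn rx -0.8 n 0.07226569899688633
wrist [ 583. -345.  402.]
```

View pics/w1.png

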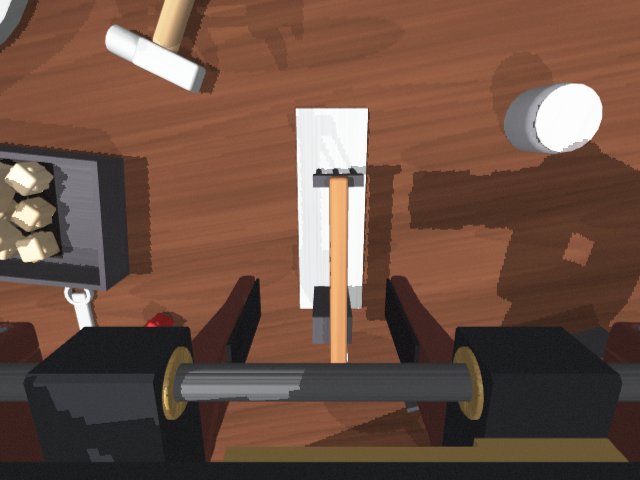

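```bash
python3 - <<'E'
import pickle
from h import *
im=pickle.load(open('pics/w1.pkl','rb'))
for n,p,z in [('hend',(339,179),104),('h355',(339,355),104),('headL',(313,187),90),('headR',(365,187),90),('pl1',(296,108),5),('pl2',(368,108),5),('pl3',(300,308),5),('pl4',(362,308),5),('hearthR',(128,160),48),('hearthR2',(106,290),48)]: print(n,ray(im,p,z).round(1))
# old estimate reprojection
print(proj(im,[[*h2w(68.5,-138),48],[*h2w(-68.5,-138),48]]).round())
E
```

```text
hend [ 542.4 -351.3  104. ]
h355 [ 377.5 -325.3  104. ]
headL [ 537.5 -328.4   90. ]
headR [ 529.9 -372.7   90. ]
pl1 [ 608.8 -320.8    5. ]
pl2 [ 596.2 -394.3    5. ]
pl3 [ 382.7 -282.2    5. ]
pl4 [ 370.1 -356.6    5. ]
hearthR [ 587.  -155.3   48. ]
hearthR2 [460.  -88.2  48. ]
[[ 96. 155.]
 [106. 286.]]
```

Emit:
carry_out(commands=[[0.02,0.013,0.0125,-0.8,0,0],[0.05,0,0,0,0,0],[0.05,0,0,0,0,0],[0.03,0,0,0,0,0],[0.012,0,0,0,0,0],[0,0,0,0,0,0]])

```text
t: 2.15
ee_pos: [489.6, -344.5, 75.2]
orientation: [-2.146, 0.15, 2.147]
ft_force: [0.3, 1.2, -0.1]
width: 61.4
```

```bash
python3 -c "
from h import *
rows(491,-342,73,-9)"
```

```text
t 2.15 tcp [ 489.6 -344.5   75.2] rakeyaw -8.1 down [-0.001  0.002 -1.   ] w 61.4 F [ 0.3  1.2 -0.1] q6 [-0.63  0.58  1.77  0.    0.79  1.08]
shift [ 2.2 -2.6 -1. ] n 1 per row [ 2.2 -2.6 -1. ] turn rx 0.9 n 0.081162344427813
```

Emit:
carry_out(commands=[[0.002,-0.0025,-0.001,0.9,0,0],[0,0,0,0,0,0],[0,0,0,0,0,0],[0,0,0,0,0,0],[0,0,0,0,0,0]], grip=1.0)

```text
t: 2.78
ee_pos: [493.4, -343.6, 77.4]
orientation: [-2.145, 0.17, 2.134]
ft_force: [-0.5, 0.7, -1.8]
width: 16.0
```

```bash
python3 -c "
from h import *
st()"
```

```text
t 2.77 tcp [ 493.4 -343.6   77.4] rakeyaw -9.0 down [ 0.005 -0.002 -1.   ] w 16.0 F [-0.5  0.7 -1.8] q6 [-0.63  0.58  1.77  0.    0.79  1.1 ]
```

Emit:
carry_out(commands=[[-0.03,0,0,0,0,0],[-0.04,0,0,0,0,0],[-0.04,0,0,0,0,0],[0,0,0,0,0,0]])

```text
t: 3.28
ee_pos: [491.7, -342.7, 188.6]
orientation: [-2.141, 0.168, 2.137]
ft_force: [0.4, -0.4, -2.6]
width: 15.9
```

```bash
cat > lumps.py <<'E'
import sys,pickle
from h import *
# enlarged side crop with hearth-frame grid at floor / z=34, for reading positions
f,s=sys.argv[1:3]
im=pickle.load(open(f'pics/{f}.pkl','rb'));a=im['pixels'].copy()
P=proj(im,[[*h2w(x,y),48] for x in(-68.5,68.5) for y in(-138,138)])
x0,y0=(P.min(0)-8).astype(int);x1,y1=(P.max(0)+12).astype(int)
k=min(800/(x1-x0),600/(y1-y0),4.5)
c=cv2.resize(a[y0:y1,x0:x1],None,fx=k,fy=k,interpolation=cv2.INTER_CUBIC)
q=lambda p:tuple(int(v) for v in (np.array(p)-[x0,y0]+.5)*k)
for x,y in [(-62.5,0),(62.5,0)]: pass
cs=[(-62.5,-132),(62.5,-132),(62.5,132),(-62.5,132)]
for i in range(4):
    A,B=proj(im,[[*h2w(*cs[i]),48],[*h2w(*cs[(i+1)%4]),48]]);cv2.line(c,q(A),q(B),(0,255,0),1)
for yy in(-88,-44,0,44,88):
    A,B=proj(im,[[*h2w(-62,yy),6],[*h2w(62,yy),6]]);cv2.line(c,q(A),q(B),(255,255,0) if abs(yy)==44 else (90,90,90),1)
cv2.imwrite(f'pics/{s}.png',c);print('crop',x0,y0,'k',round(k,3))
E
cp pics/d0.pkl pics/dd.pkl; python3 lumps.py d0 c1; python3 -c "
import pickle
from h import *
st()
im=pickle.load(open('pics/w1.pkl','rb'))
for p in [(30,177),(33,212),(38,246)]:
    w=ray(im,p,34)[:2]-HC;ey=np.array([np.cos(HA),np.sin(HA)]);ex=np.array([ey[1],-ey[0]]);print((w@ex).round(),(w@ey).round())
"
```

```text
crop 207 230 k 4.5
t 3.27 tcp [ 491.7 -342.7  188.6] rakeyaw -9.0 down [ 0.002  0.001 -1.   ] w 15.9 F [ 0.4 -0.4 -2.6] q6 [-0.63  0.43  1.72  0.    1.    1.1 ]
38.0 -61.0
1.0 -59.0
-36.0 -60.0
```

View pics/c1.png

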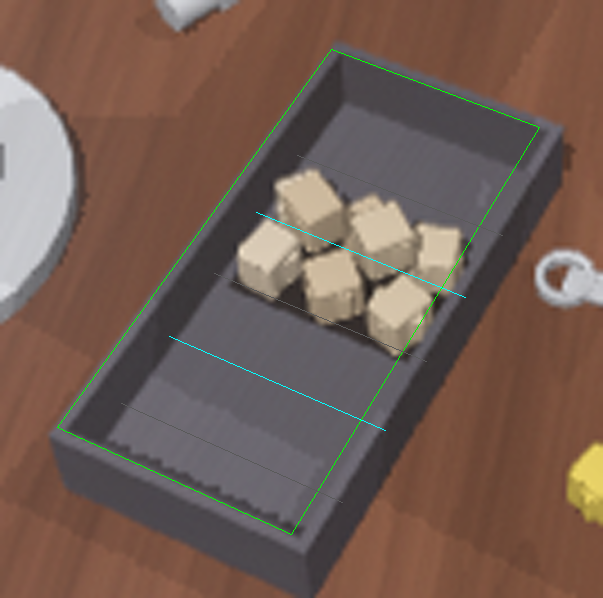

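```bash
cat >> h.py <<'E'
def w2h(w):
    ey=np.array([np.cos(HA),np.sin(HA)]);ex=np.array([ey[1],-ey[0]]);d=np.array(w[:2])-HC;return np.array([d@ex,d@ey]).round(1)
E
python3 - <<'E'
import pickle
from h import *
im=pickle.load(open('pics/s0.pkl','rb'));sd=pickle.load(open('pics/d0.pkl','rb'))
for p in [(312,190),(388,222),(368,205),(440,240),(268,240),(333,268),(400,298)]:
    u=(p[0]/4.5+207,p[1]/4.5+230); print('side',p,[w2h(ray(sd,u,z)).tolist() for z in(34,62)])
for p in [(152,118),(200,103),(178,158),(225,143),(250,180),(202,197)]:
    u=(p[0]/3.5+300,p[1]/3.5+190); print('scene',p,[w2h(ray(im,u,z)).tolist() for z in(34,62)])
for yy in (-130,-105,40): print(yy,[h2w(x,yy-50).round(1).tolist() for x in(20,33)])
print(np.cos(HA),np.sin(HA))
rows(*h2w(15,-165),170,74.5)
E
```

```text
side (312, 190) [[29.0, -51.2], [16.9, -32.9]]
side (388, 222) [[-16.2, -50.2], [-26.8, -31.9]]
side (368, 205) [[-1.8, -55.4], [-12.9, -36.9]]
side (440, 240) [[-45.3, -51.7], [-55.0, -33.4]]
side (268, 240) [[33.4, -13.1], [21.1, 3.9]]
side (333, 268) [[-4.8, -12.4], [-15.8, 4.7]]
side (400, 298) [[-43.6, -11.0], [-53.3, 6.0]]
scene (152, 118) [[-42.6, -48.8], [-22.0, -59.7]]
scene (200, 103) [[-42.0, -10.6], [-21.3, -22.4]]
scene (178, 158) [[-1.8, -47.3], [17.9, -58.1]]
scene (225, 143) [[-1.2, -10.3], [18.5, -22.1]]
scene (250, 180) [[36.0, -8.8], [54.7, -20.6]]
scene (202, 197) [[36.5, -46.6], [55.1, -57.5]]
-130 [[538.9, -154.1], [551.4, -157.6]]
-105 [[545.6, -130.0], [558.1, -133.5]]
40 [[584.3, 9.7], [596.8, 6.2]]
0.26723837607825696 0.963630453208623
t 3.27 tcp [ 491.7 -342.7  188.6] rakeyaw -9.0 down [ 0.002  0.001 -1.   ] w 15.9 F [ 0.4 -0.4 -2.6] q6 [-0.63  0.43  1.72  0.    1.    1.1 ]
shift [  18.8 -209.1  -13.7] n 4 per row [  4.7 -52.3  -3.4] turn rx -83.5 n 7.955580585146803
```

Emit:
carry_out(commands=[[0,-0.0565,0.0006,0,0,0],[0,-0.0565,0.0006,0,0,0],[0,-0.0565,0.0006,-10,0,0],[0,0,0,-10.5,0,0],[0,0,0,-10.5,0,0],[0,0,0,-10.5,0,0],[0,0,0,-10.5,0,0],[0,0,0,-10.5,0,0]])

```text
t: 4.28
ee_pos: [509.5, -166.6, 175.5]
orientation: [1.642, 0.865, -1.662]
ft_force: [-0.9, -0.2, -1.4]
width: 16.2
```

Emit:
carry_out(commands=[[0,0,0,-10.5,0,0],[0,0,0,-10.5,0,0],[0,0,0,0,0,0]])

```text
t: 4.65
ee_pos: [506.1, -165.4, 170.2]
orientation: [1.38, 1.108, -1.403]
ft_force: [-0.5, -0.4, -1.8]
width: 15.5
```

```bash
python3 -c "
from h import *
rows(*h2w(-3,-147),111,74.5)"
```

```text
t 4.65 tcp [ 506.1 -165.4  170.2] rakeyaw 76.0 down [-0.024  0.01  -1.   ] w 15.5 F [-0.5 -0.4 -1.8] q6 [-0.34  0.37  1.86  0.    0.94 -0.1 ]
shift [ 59.2   8.5 -52.3] n 2 per row [ 29.6   4.2 -26.1] turn rx 1.5 n 0.14445322228522037
```

```bash
cat >> h.py <<'E'
def rows(x,y,z,yaw,step=58):
    p,R=st(); d=R.T@(np.array([x,y,z])-p); a=np.radians(yaw)
    zt=-np.array([np.cos(a),np.sin(a),0]);xt=np.array([0,0,-1.]);T=np.stack([xt,np.cross(zt,xt),zt],1)
    n=int(np.ceil(np.linalg.norm(d)/step)); print('shift',d.round(1),'n',n,'turn',np.degrees(cv2.Rodrigues(R.T@T)[0].ravel()).round(1),'grip in hearth',w2h(p))
E
python3 -c "
from h import *
rows(*h2w(-3,-147),111,74.5)"
```

```text
t 4.65 tcp [ 506.1 -165.4  170.2] rakeyaw 76.0 down [-0.024  0.01  -1.   ] w 15.5 F [-0.5 -0.4 -1.8] q6 [-0.34  0.37  1.86  0.    0.94 -0.1 ]
shift [ 59.2   8.5 -52.3] n 2 turn [ 1.5 -0.2  1.5] grip in hearth [  -8.5 -199.6]
```

Emit:
carry_out(commands=[[0,0.004,-0.026,1.5,0,1.5],[0,0.004,-0.026,0,0,0],[0.029,0,0,0,0,0],[0.029,0,0,0,0,0],[0,0,0,0,0,0]])

```text
t: 5.28
ee_pos: [525.3, -115.0, 106.8]
orientation: [1.423, 1.062, -1.423]
ft_force: [0.8, 0.7, -1.0]
width: 15.6
```

```bash
python3 -c "
from h import *
rows(*h2w(-3,-147),111,74.5)"; python3 snap.py side d1 scene s1; python3 lumps.py d1 c2
```

```text
t 5.28 tcp [ 525.3 -115.   106.8] rakeyaw 73.2 down [-0.003  0.005 -1.   ] w 15.6 F [ 0.8  0.7 -1. ] q6 [-0.24  0.47  1.9   0.01  0.78  0.05]
shift [-4.2  0.6  1.1] n 1 turn [-1.3 -0.2  0.3] grip in hearth [  -3.6 -145.9]
side [378. 591. 868.]
scene [1198. -653. 1161.]
crop 207 230 k 4.5
```

View pics/c2.png

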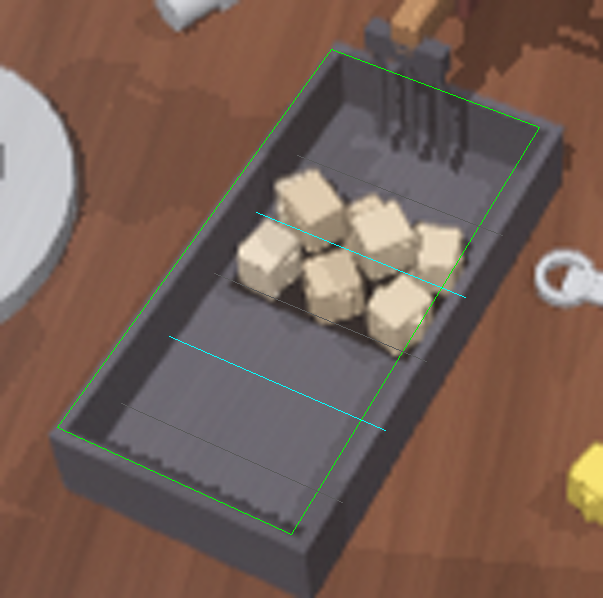

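```bash
python3 -c "
import pickle
from h import *
im=pickle.load(open('pics/d1.pkl','rb'))
for z in (30,36,42): print(z,((proj(im,[[*h2w(x,-96),z] for x in (15,-3,-21)])-[207,230])*4.5).round().tolist())
o=ctrl.get_obs()
"
```

```text
30 [[377.0, 144.0], [407.0, 156.0], [437.0, 167.0]]
36 [[376.0, 137.0], [406.0, 149.0], [437.0, 160.0]]
42 [[376.0, 130.0], [406.0, 141.0], [436.0, 153.0]]
```

```bash
cat > ov.py <<'E'
import sys,pickle
from h import *
# side-by-side enlarged crops with hearth rim (green outer) and points (red) "x,y,z"
out=sys.argv[1]; tiles=[]
pts=[tuple(map(float,s.split(','))) for s in sys.argv[4:]]
for f in sys.argv[2:4]:
    im=pickle.load(open(f'pics/{f}.pkl','rb'));a=im['pixels']
    P=proj(im,[[*h2w(x,y),48] for x in(-68.5,68.5) for y in(-138,138)]);x0,y0=(P.min(0)-8).astype(int);x1,y1=(P.max(0)+14).astype(int)
    k=400/(x1-x0); k=min(k,600/(y1-y0)); c=cv2.resize(a[y0:y1,x0:x1],None,fx=k,fy=k,interpolation=cv2.INTER_CUBIC); print(f,x0,y0,round(k,3))
    q=lambda p:tuple(int(v) for v in (np.array(p)-[x0,y0]+.5)*k)
    cs=[(-68.5,-138),(68.5,-138),(68.5,138),(-68.5,138)]
    for i in range(4):
        A,B=proj(im,[[*h2w(*cs[i]),48],[*h2w(*cs[(i+1)%4]),48]]);cv2.line(c,q(A),q(B),(0,255,0),1)
    for yy in(-44,44):
        A,B=proj(im,[[*h2w(-62,yy),6],[*h2w(62,yy),6]]);cv2.line(c,q(A),q(B),(255,255,0),1)
    for x,y,z in pts: cv2.circle(c,q(proj(im,[[*h2w(x,y),z]])[0]),3,(0,0,255),-1)
    tiles.append(c)
H=max(t.shape[0] for t in tiles);cv2.imwrite(f'pics/{out}.png',np.hstack([cv2.copyMakeBorder(t,0,H-t.shape[0],0,0,cv2.BORDER_CONSTANT) for t in tiles]))
E
python3 ov.py c3 s1 d1 15,-96,38 -3,-96,38 -21,-96,38
```

```text
s1 298 184 2.74
d1 207 230 2.941
```

View pics/c3.png

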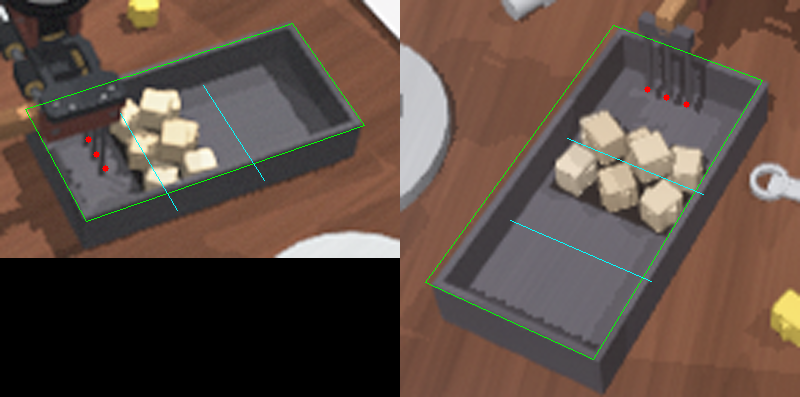

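Emit:
carry_out(commands=[[-0.002,0,-0.03,-1,0,0],[0,0,-0.05,0,0,0],[0,0,-0.03,0,0,0],[0,0,0,0,0,0],[-0.03,0,0,0,0,0],[-0.03,0,0.03,0,0,0],[0,0,0.06,0,0,0],[0,0,0,0,0,0]])

```text
t: 6.38
ee_pos: [535.9, -100.7, 181.7]
orientation: [1.424, 1.052, -1.405]
ft_force: [-0.8, -1.0, -2.3]
width: 15.5
```

```bash
sed -i 's/^HC=np.array(\[567.7,24.7\])/HC=np.array([566,25.2])/' h.py; python3 -c "
from h import *
rows(*h2w(0,-100),170,74.5)"; python3 snap.py side d2 scene s2; python3 ov.py c4 s2 d2
```

```text
t 6.38 tcp [ 535.9 -100.7  181.7] rakeyaw 73.7 down [ 0.014 -0.    -1.   ] w 15.5 F [-0.8 -1.  -2.3] q6 [-0.21  0.35  1.85  0.    0.93  0.07]
shift [ 11.7  -5.2 -29.3] n 1 turn [-0.8 -0.2 -0.8] grip in hearth [   4.6 -129.4]
side [378. 591. 868.]
scene [1198. -653. 1161.]
s2 298 183 2.74
d2 207 230 2.92
```

View pics/c4.png

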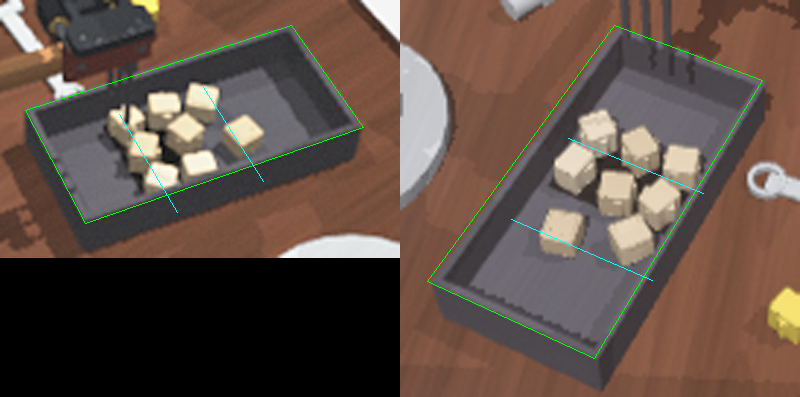

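```bash
python3 - <<'E'
import pickle
from h import *
im=pickle.load(open('pics/s2.pkl','rb'));sd=pickle.load(open('pics/d2.pkl','rb'))
for p in [(563,226),(632,232),(598,125),(575,156),(618,185),(662,193),(641,144),(683,157)]:
    print('side',p,w2h(ray(sd,((p[0]-400)/2.92+207,p[1]/2.92+230),34)))
for p in [(243,128),(203,92),(165,102),(187,127),(200,160),(127,121),(143,145),(160,174)]:
    print('scene',p,w2h(ray(im,(p[0]/2.74+298,p[1]/2.74+183),34)))
E
```

```text
side (563, 226) [ 9.7 47.4]
side (632, 232) [-39.5  29.2]
side (598, 125) [ 33.2 -48.1]
side (575, 156) [ 34.3 -13.3]
side (618, 185) [-9.4 -3.8]
side (662, 193) [-43.3 -12.1]
side (641, 144) [ -6.7 -46.5]
side (683, 157) [-42.3 -49.8]
scene (243, 128) [19.1 43.3]
scene (203, 92) [-34.   28.9]
scene (165, 102) [-36.7  -9.2]
scene (187, 127) [-1.9 -3.6]
scene (200, 160) [37.2 -9.7]
scene (127, 121) [-29.7 -51.4]
scene (143, 145) [  1.6 -49.9]
scene (160, 174) [ 37.6 -49.9]
```

Emit:
carry_out(commands=[[0.01,0.005,-0.049,-0.8,0,-0.8],[0.03,0.005,-0.049,0,0,0],[0.01,0,0,0,0,0],[0,0,0,0,0,0]])

```text
t: 6.98
ee_pos: [575.8, -2.6, 131.9]
orientation: [1.41, 1.071, -1.4]
ft_force: [-0.2, -0.7, -1.9]
width: 15.8
```

```bash
python3 -c "
from h import *
rows(*h2w(15,-31),83,74.5)"
```

```text
t 6.97 tcp [575.8  -2.6 131.9] rakeyaw 74.6 down [ 0.003  0.005 -1.   ] w 15.8 F [-0.2 -0.7 -1.9] q6 [-0.03  0.47  1.8   0.01  0.86  0.24]
shift [48.9 -1.9  7. ] n 1 turn [ 0.1 -0.3 -0.1] grip in hearth [ 16.8 -24.2]
```

Emit:
carry_out(commands=[[0.01,-0.001,0.006,0,0,0],[0,0,0,0,0,0],[0,0,0,0,0,0]])

```text
t: 7.35
ee_pos: [573.0, -10.2, 122.6]
orientation: [1.412, 1.069, -1.401]
ft_force: [0.6, 0.4, -1.5]
width: 16.3
```

```bash
python3 -c "
from h import *
rows(*h2w(15,-31),83,74.5)"
```

```text
t 7.35 tcp [573.  -10.2 122.6] rakeyaw 74.5 down [ 0.004  0.004 -1.   ] w 16.3 F [ 0.6  0.4 -1.5] q6 [-0.04  0.48  1.82  0.01  0.84  0.23]
shift [39.6 -1.4 -1. ] n 1 turn [-0.  -0.3 -0.2] grip in hearth [ 16.2 -32.2]
```

Emit:
carry_out(commands=[[0.02,0,0,0,0,0],[0.018,0,0,0,0,0],[0,0,0,0,0,0],[0,0,-0.02,0,0,0],[0,0,-0.02,0,0,0],[0,0,-0.015,0,0,0],[0,0,0,0,0,0]])

```text
t: 8.22
ee_pos: [591.4, 46.3, 86.7]
orientation: [1.415, 1.065, -1.397]
ft_force: [-0.5, -0.0, -2.3]
width: 15.8
```

```bash
python3 -c "
from h import *
rows(*h2w(16,-62),83,74.5)"
```

```text
t 8.22 tcp [591.4  46.3  86.7] rakeyaw 74.4 down [ 0.01   0.004 -1.   ] w 15.8 F [-0.5 -0.  -2.3] q6 [0.06 0.56 1.79 0.01 0.79 0.32]
shift [ 3.1 -2.7 89.1] n 2 turn [-0.1 -0.4 -0.5] grip in hearth [18.8 27.1]
```

Emit:
carry_out(commands=[[0,-0.002,0.022,0,0,0],[0.002,0,0.022,0,0,0],[0,0,0.022,0,0,0],[0,0,0.02,0,0,0],[0,0,0,0,0,0]])

```text
t: 8.85
ee_pos: [562.8, -42.4, 84.2]
orientation: [1.414, 1.065, -1.399]
ft_force: [-0.6, 0.2, -1.9]
width: 15.9
```

```bash
python3 -c "
from h import *
rows(*h2w(16,-62),83,74.5)"; python3 snap.py side d3 scene s3; python3 ov.py c5 s3 d3
```

```text
t 8.85 tcp [562.8 -42.4  84.2] rakeyaw 74.4 down [ 0.008  0.003 -1.   ] w 15.9 F [-0.6  0.2 -1.9] q6 [-0.1   0.53  1.85  0.01  0.75  0.17]
shift [ 1.2  1.  -4. ] n 1 turn [-0.1 -0.3 -0.4] grip in hearth [ 15. -66.]
side [378. 591. 868.]
scene [1198. -653. 1161.]
s3 298 183 2.74
d3 207 230 2.92
```

View pics/c5.png

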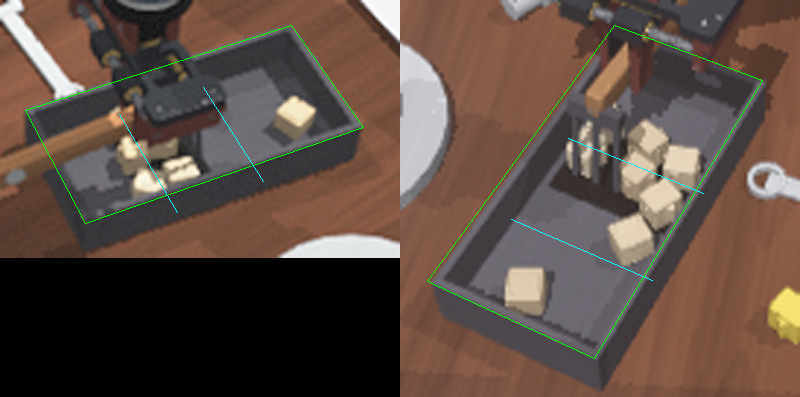

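```bash
python3 - <<'E'
import pickle
from h import *
sd=pickle.load(open('pics/d3.pkl','rb'))
for p in [(526,277),(632,232),(662,193),(638,168),(648,134),(683,157),(575,148),(602,135)]:
    print('side',p,w2h(ray(sd,((p[0]-400)/2.92+207,p[1]/2.92+230),34))+[4,0])
E
```

```text
side (526, 277) [15.5 97.5]
side (632, 232) [-35.5  29.2]
side (662, 193) [-39.3 -12.1]
side (638, 168) [-11.6 -24.9]
side (648, 134) [ -3.  -57.8]
side (683, 157) [-38.3 -49.8]
side (575, 148) [ 42.2 -20.1]
side (602, 135) [ 29.4 -40.7]
```

Emit:
carry_out(commands=[[-0.03,0,-0.003,0,0,0],[-0.03,0,0,0,0,0],[-0.02,-0.025,0.04,0,0,0],[0,-0.026,0.045,0,0,0],[0,0,0,0,0,0]])

```text
t: 9.57
ee_pos: [491.0, -105.7, 165.9]
orientation: [1.41, 1.068, -1.393]
ft_force: [0.1, 0.3, -1.4]
width: 15.8
```

```bash
python3 snap.py side d4 scene s4; python3 -c "
from h import *
rows(*h2w(-34,-145),130,74.5)"; python3 ov.py c6 s4 d4
```

```text
side [378. 591. 868.]
scene [1198. -653. 1161.]
t 9.68 tcp [ 493.7 -104.7  166.2] rakeyaw 74.8 down [ 0.012  0.003 -1.   ] w 15.7 F [-0.4 -0.3 -1.1] q6 [-0.24  0.32  1.94  0.01  0.86  0.02]
shift [36.2  0.6  0.7] n 1 turn [ 0.3 -0.4 -0.6] grip in hearth [ -35.  -144.5]
s4 298 183 2.74
d4 207 230 2.92
```

View pics/c6.png

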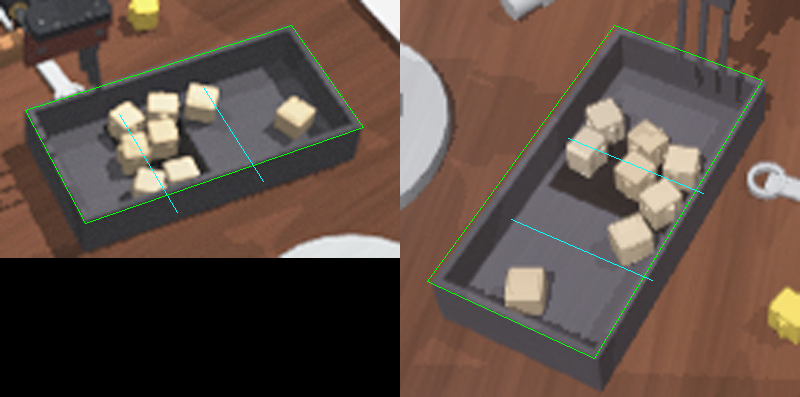

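Emit:
carry_out(commands=[[0,0.021,-0.051,0.2,0,-0.5],[0.02,0.022,-0.052,0,0,0],[0.015,0,0,0,0,0],[0,0,0,0,0,0]])

```text
t: 10.18
ee_pos: [568.2, -10.6, 131.1]
orientation: [1.41, 1.072, -1.394]
ft_force: [0.1, -0.2, -1.7]
width: 16.1
```

```bash
python3 -c "
from h import *
rows(*h2w(9,-41),84,74.5)
import pickle
im=pickle.load(open('pics/s4.pkl','rb'))
for p in [(295,111),(203,90),(163,99),(162,127),(127,116),(133,143),(150,176),(182,164)]: print(w2h(ray(im,(p[0]/2.74+298,p[1]/2.74+183),34)))"
```

```text
t 10.18 tcp [568.2 -10.6 131.1] rakeyaw 74.8 down [ 0.007  0.006 -1.   ] w 16.1 F [ 0.1 -0.2 -1.7] q6 [-0.04  0.46  1.82  0.01  0.85  0.22]
shift [47.  -2.9  7.4] n 1 turn [ 0.3 -0.4 -0.3] grip in hearth [ 11.7 -33.9]
[19.8 97.3]
[-36.2  30. ]
[-40.7  -9.4]
[-10.8 -24.8]
[-35.1 -48.9]
[ -4.  -57.3]
[ 36.1 -59.2]
[ 35.  -26.8]
```

Emit:
carry_out(commands=[[0.015,-0.002,0.0065,0.3,0,0],[0.016,0,0,0,0,0],[0.015,0,0,0,0,0],[0,0,0,0,0,0]])

```text
t: 10.68
ee_pos: [563.4, -18.1, 82.1]
orientation: [1.415, 1.068, -1.401]
ft_force: [-0.5, -0.1, -1.3]
width: 15.9
```

```bash
python3 -c "
from h import *
rows(*h2w(-30,-41),84,74.5)"
```

```text
t 10.68 tcp [563.4 -18.1  82.1] rakeyaw 74.3 down [ 0.006  0.006 -1.   ] w 15.9 F [-0.5 -0.1 -1.3] q6 [-0.06  0.53  1.85  0.01  0.75  0.21]
shift [ -2.  -39.1  -1.3] n 1 turn [-0.2 -0.4 -0.2] grip in hearth [  9.1 -42.4]
```

Emit:
carry_out(commands=[[-0.001,-0.012,-0.001,0,0,0],[0,-0.012,0,0,0,0],[0,-0.012,0,0,0,0],[0,-0.004,0,0,0,0],[0,0,0,0,0,0]])

```text
t: 11.3
ee_pos: [522.5, -5.5, 84.3]
orientation: [1.416, 1.067, -1.4]
ft_force: [0.5, 0.3, -1.8]
width: 16.1
```

```bash
python3 -c "
from h import *
rows(*h2w(-30,8),84,74.5)"
```

```text
t 11.3 tcp [522.5  -5.5  84.3] rakeyaw 74.3 down [ 0.008  0.005 -1.   ] w 16.1 F [ 0.5  0.3 -1.8] q6 [-0.04  0.48  1.95  0.01  0.71  0.23]
shift [  0.7   3.5 -49.2] n 1 turn [-0.2 -0.4 -0.3] grip in hearth [-33.7 -41.2]
```

Emit:
carry_out(commands=[[0,0.002,-0.017,0,0,0],[0,0,-0.018,0,0,0],[0,0,-0.018,0,0,0],[0,0,0,0,0,0],[0,0,0.022,0,0,0],[0,0,0.022,0,0,0],[0,0,0.018,0,0,0],[0,0,0,0,0,0]])

```text
t: 12.3
ee_pos: [524.5, -10.8, 84.2]
orientation: [1.415, 1.068, -1.396]
ft_force: [-0.7, 0.4, -2.1]
width: 15.7
```

```bash
python3 -c "
from h import *
rows(*h2w(-31,-61),84,74.5)"
```

```text
t 12.3 tcp [524.5 -10.8  84.2] rakeyaw 74.5 down [ 0.009  0.006 -1.   ] w 15.7 F [-0.7  0.4 -2.1] q6 [-0.05  0.48  1.94  0.01  0.71  0.22]
shift [ 0.  -0.7 15.2] n 1 turn [ 0.  -0.5 -0.4] grip in hearth [-30.3 -45.8]
```

Emit:
carry_out(commands=[[0,0,0.008,0,0,0],[0,0,0.007,0,0,0],[0,0,0,0,0,0],[-0.03,0,-0.002,0,0,0],[-0.04,0,0,0,0,0],[-0.03,0,0.05,0,0,0],[0,0,0.05,0,0,0],[0,0,0.02,0,0,0]])

```text
t: 13.3
ee_pos: [489.0, -140.8, 186.6]
orientation: [1.411, 1.069, -1.391]
ft_force: [0.5, 0.3, -1.5]
width: 15.6
```

```bash
python3 snap.py side d5 scene s5; python3 -c "
from h import *
rows(488.5,-342,188,-9)"; python3 ov.py c7 s5 d5
```

```text
side [378. 591. 868.]
scene [1198. -653. 1161.]
t 13.4 tcp [ 489.2 -140.7  186.5] rakeyaw 74.8 down [ 0.011  0.005 -1.   ] w 16.0 F [ 0.7  0.1 -2. ] q6 [-0.31  0.3   1.92  0.01  0.91 -0.05]
shift [ -2.5  52.2 194.4] n 4 turn [83.8 -0.7 -0.1] grip in hearth [ -29.7 -180.4]
s5 298 183 2.74
d5 207 230 2.92
```

View pics/c7.png

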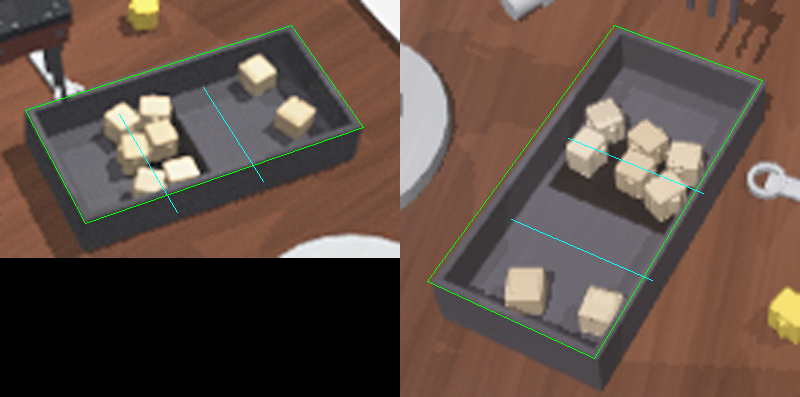

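```bash
python3 - <<'E'
import pickle
from h import *
im=pickle.load(open('pics/s5.pkl','rb'));sd=pickle.load(open('pics/d5.pkl','rb'))
for p in [(526,277),(601,302),(588,142),(636,168),(664,190),(606,113),(648,134),(685,153)]: print('side',w2h(ray(sd,((p[0]-400)/2.92+207,p[1]/2.92+230),34))+[4,0])
for p in [(295,111),(258,67),(182,164),(162,127),(155,100),(150,176),(133,144),(122,115)]: print('scene',w2h(ray(im,(p[0]/2.74+298,p[1]/2.74+183),34)))
E
```

```text
side [15.5 97.5]
side [-43.8  91.5]
side [ 35.9 -29.8]
side [-10.2 -24.2]
side [-39.4 -15.3]
side [ 37.4 -61.7]
side [ -3.  -57.8]
side [-38. -54.]
scene [19.8 97.3]
scene [-41.7  90.9]
scene [ 35.  -26.8]
scene [-10.8 -24.8]
scene [-42.5 -16.8]
scene [ 36.1 -59.2]
scene [ -3.  -57.8]
scene [-38.  -52.7]
```

Emit:
carry_out(commands=[[0,0,0,10.5,0,0],[0,0,0,10.5,0,0],[0,0,0,10.5,0,0],[0,0,0,10.5,0,0],[0,0,0,10.5,0,0],[0,0,0,10.5,0,0],[0,0,0,10.5,0,0],[0,0,0,10,0,0]])

```text
t: 14.4
ee_pos: [490.0, -133.2, 184.8]
orientation: [-2.126, 0.191, 2.111]
ft_force: [0.2, -0.2, -1.1]
width: 15.9
```

```bash
python3 -c "
from h import *
rows(492,-343,170,-9)"
```

```text
t 14.4 tcp [ 490.  -133.2  184.8] rakeyaw -10.8 down [ 0.008  0.008 -1.   ] w 15.9 F [ 0.2 -0.2 -1.1] q6 [-0.29  0.3   1.92  0.01  0.91  1.46]
shift [ 13.2 205.8 -41.2] n 4 turn [-1.8 -0.4  0.5] grip in hearth [ -30.9 -173. ]
```

Emit:
carry_out(commands=[[0,0.051,-0.01,0,0,0],[0,0.051,-0.01,0,0,0],[0,0.051,-0.01,0,0,0],[0,0.051,-0.01,-1.8,0,0.4],[0,0,0,0,0,0]])

```text
t: 15.02
ee_pos: [494.3, -341.2, 181.9]
orientation: [-2.148, 0.16, 2.135]
ft_force: [0.2, 0.7, -2.0]
width: 15.5
```

```bash
python3 -c "
from h import *
rows(492,-343,110,-9)"
```

```text
t 15.03 tcp [ 494.3 -341.2  181.9] rakeyaw -8.7 down [ 0.006  0.003 -1.   ] w 15.5 F [ 0.2  0.7 -2. ] q6 [-0.63  0.43  1.72  0.01  0.98  1.09]
shift [71.9  2.4  2.4] n 2 turn [ 0.3 -0.3  0.2] grip in hearth [  28.8 -372.2]
```

Emit:
carry_out(commands=[[0.035,0.002,0.002,0.2,0,0],[0.035,0,0,0,0,0],[0,0,0,0,0,0]])

```text
t: 15.4
ee_pos: [493.6, -338.9, 110.1]
orientation: [-2.144, 0.161, 2.133]
ft_force: [0.5, 0.5, -1.8]
width: 15.9
```

```bash
python3 -c "
from h import *
rows(492,-343,77,-9)"; python3 snap.py side d6; python3 -c "
from h import *
st()"
```

```text
t 15.4 tcp [ 493.6 -338.9  110.1] rakeyaw -8.9 down [ 0.006  0.004 -1.   ] w 15.9 F [ 0.5  0.5 -1.8] q6 [-0.63  0.53  1.76  0.01  0.85  1.09]
shift [33.   4.5  1.1] n 1 turn [ 0.1 -0.3  0.3] grip in hearth [  27.6 -370.2]
side [378. 591. 868.]
t 15.45 tcp [ 494.6 -339.6  111.6] rakeyaw -8.9 down [ 0.008  0.003 -1.   ] w 15.8 F [-0.4  0.2 -2.2] q6 [-0.63  0.53  1.76  0.01  0.85  1.09]
```

Emit:
carry_out(commands=[[0.012,0.0035,0.0015,0,-0.2,0.2],[0.012,0,0,0,0,0],[0,0,0,0,0,0]])

```text
t: 15.82
ee_pos: [495.0, -343.1, 89.5]
orientation: [-2.152, 0.167, 2.134]
ft_force: [-0.2, -0.1, -0.8]
width: 15.8
```

```bash
python3 -c "
from h import *
rows(492,-343,77,-9)"; python3 snap.py side d6; python3 -c "
from h import *
st()"
```

```text
t 15.82 tcp [ 495.  -343.1   89.5] rakeyaw -8.8 down [ 0.008 -0.003 -1.   ] w 15.8 F [-0.2 -0.1 -0.8] q6 [-0.63  0.56  1.77  0.    0.8   1.1 ]
shift [12.4  0.4  3.1] n 1 turn [ 0.2 -0.5 -0.1] grip in hearth [  30.  -373.9]
side [378. 591. 868.]
t 15.88 tcp [ 495.2 -343.2   89.8] rakeyaw -8.8 down [ 0.008 -0.003 -1.   ] w 16.0 F [ 0.5 -0.5 -1.8] q6 [-0.63  0.56  1.77  0.    0.81  1.1 ]
```

Emit:
carry_out(commands=[[0.007,0,0.0025,0,-0.4,0],[0,0,0,0,0,0]])

```text
t: 16.12
ee_pos: [493.2, -343.4, 83.4]
orientation: [-2.146, 0.168, 2.14]
ft_force: [0.3, -0.3, -2.0]
width: 16.2
```

Emit:
carry_out(commands=[[0.003,0,0,0,0,0],[0,0,0,0,0,0]])

```text
t: 16.38
ee_pos: [493.5, -343.7, 80.6]
orientation: [-2.147, 0.169, 2.139]
ft_force: [-0.1, -0.1, 0.2]
width: 15.7
```

```bash
python3 -c "
from h import *
rows(492,-343,77,-9)"; python3 snap.py side d6 scene s6; python3 - <<'E'
import pickle,cv2,numpy as np
from h import *
for a,b,box in [('d0','d6',(290,155,390,205)),('s0','s6',(225,280,265,320))]:
    A=pickle.load(open(f'pics/{a}.pkl','rb'))['pixels'];B=pickle.load(open(f'pics/{b}.pkl','rb'))['pixels']
    x0,y0,x1,y1=box
    # head/tines/handle front only: find shift of the orange/dark head patch
    if a=='d0': x0,y0,x1,y1=310,162,350,200
    T=A[y0:y1,x0:x1]
    S=B[y0-12:y1+12,x0-12:x1+12];k=4
    r=cv2.matchTemplate(cv2.resize(S,None,fx=k,fy=k),cv2.resize(T,None,fx=k,fy=k),cv2.TM_CCOEFF_NORMED)
    m=cv2.minMaxLoc(r);print(a,m[1],(np.array(m[3])/k-12))
E
```

```text
t 16.38 tcp [ 493.5 -343.7   80.6] rakeyaw -8.8 down [ 0.003 -0.004 -1.   ] w 15.7 F [-0.1 -0.1  0.2] q6 [-0.63  0.58  1.77 -0.    0.79  1.1 ]
shift [ 3.6 -0.4  1.6] n 1 turn [ 0.2 -0.2 -0.2] grip in hearth [  28.8 -374.8]
side [378. 591. 868.]
scene [1198. -653. 1161.]
d0 0.8668057322502136 [-1.   -0.25]
s0 0.9540106654167175 [-0.25 -0.25]
```

Emit:
carry_out(commands=[[0.0015,0,0,0,0,0],[0,0,0,0,0,0]])

```text
t: 16.73
ee_pos: [493.7, -343.8, 79.3]
orientation: [-2.147, 0.169, 2.139]
ft_force: [0.1, -0.2, 0.5]
width: 15.7
```

```bash
python3 -c "
from h import *
st()
print(ctrl.get_obs()['moment'])"
```

```text
t 16.73 tcp [ 493.7 -343.8   79.3] rakeyaw -8.8 down [ 0.004 -0.004 -1.   ] w 15.7 F [ 0.1 -0.2  0.5] q6 [-0.63  0.58  1.77 -0.    0.79  1.1 ]
[0.13455064 0.24404297 0.01835839]
```

Emit:
carry_out(commands=[[0.0015,0,0,0,0,0],[0,0,0,0,0,0]])

```text
t: 16.98
ee_pos: [493.9, -343.8, 77.9]
orientation: [-2.148, 0.17, 2.138]
ft_force: [-0.7, 0.0, 0.4]
width: 15.9
```

```bash
python3 -c "
from h import *
st()
print(ctrl.get_obs()['moment'])"
```

```text
t 16.98 tcp [ 493.9 -343.8   77.9] rakeyaw -8.8 down [ 0.004 -0.004 -1.   ] w 15.9 F [-0.7  0.   0.4] q6 [-0.63  0.58  1.77 -0.    0.79  1.1 ]
[ 0.11579848  0.20104717 -0.0099128 ]
```

Emit:
carry_out(commands=[[0.001,0,0,0,0,0],[0,0,0,0,0,0]])

```text
t: 17.23
ee_pos: [494.1, -343.9, 77.0]
orientation: [-2.148, 0.17, 2.138]
ft_force: [0.7, -0.0, 1.3]
width: 15.7
```

Emit:
carry_out(commands=[[0,0,0,0,0,0],[0,0,0,0,0,0],[0,0,0,0,0,0],[0,0,0,0,0,0]], grip=0.4)

```text
t: 17.73
ee_pos: [493.6, -343.7, 76.4]
orientation: [-2.147, 0.169, 2.139]
ft_force: [0.4, -0.3, 0.3]
width: 51.2
```

Emit:
carry_out(commands=[[-0.03,0,0,0,0,0],[-0.05,0,0,0,0,0],[-0.05,0,0,0,0,0],[0,0,0,0,0,0]])

```text
t: 18.23
ee_pos: [492.8, -343.0, 209.3]
orientation: [-2.145, 0.168, 2.14]
ft_force: [1.1, 0.9, -1.2]
width: 52.8
```

```bash
python3 snap.py side d7 scene s7; python3 - <<'E'
import pickle
from h import *
st()
for a,b,boxes in [('d0','d7',[(310,162,350,200),(340,165,390,212),(290,155,395,220)]),('s0','s7',[(225,280,265,320),(195,225,245,290)])]:
    A=pickle.load(open(f'pics/{a}.pkl','rb'))['pixels'];B=pickle.load(open(f'pics/{b}.pkl','rb'))['pixels']
    for x0,y0,x1,y1 in boxes:
        T=A[y0:y1,x0:x1];S=B[y0-10:y1+10,x0-10:x1+10];k=4
        r=cv2.matchTemplate(cv2.resize(S,None,fx=k,fy=k),cv2.resize(T,None,fx=k,fy=k),cv2.TM_CCOEFF_NORMED)
        m=cv2.minMaxLoc(r);print(a,round(m[1],3),np.array(m[3])/k-10)
# cover re-check from s7: same pixels as s0 around cover?
E
```

```text
side [378. 591. 868.]
scene [1198. -653. 1161.]
t 18.32 tcp [ 490.7 -341.5  205.3] rakeyaw -8.8 down [-0.004  0.001 -1.   ] w 52.7 F [ 0.  -0.1 -0.2] q6 [-0.63  0.41  1.7  -0.    1.04  1.1 ]
d0 0.987 [-0.25 -0.25]
d0 0.985 [ 0.   -0.25]
d0 0.978 [-0.25 -0.25]
s0 0.98 [-0.25  0.5 ]
s0 0.929 [0.  0.5]
```

Emit:
carry_out(commands=[[-0.005,-0.0535,-0.0026,0,0,0],[-0.005,-0.0535,-0.0026,0,0,0],[-0.005,-0.0535,-0.0026,0,0,0],[-0.005,-0.0535,-0.0026,0,0,0],[-0.005,-0.0535,-0.0026,0,0,0],[-0.005,-0.0535,-0.0026,0,0,0],[-0.005,-0.0535,-0.0026,0,0,0],[0,0,0,0,0,0]])

```text
t: 19.32
ee_pos: [561.3, 37.4, 226.3]
orientation: [-2.108, 0.164, 2.167]
ft_force: [-0.2, -0.6, 0.8]
width: 52.6
```

Emit:
carry_out(commands=[[0,0,0,0,0,0]])

```text
t: 19.45
ee_pos: [560.2, 37.2, 224.7]
orientation: [-2.105, 0.164, 2.171]
ft_force: [0.5, 0.5, -0.2]
width: 52.6
```

```bash
python3 snap.py wrist w2; python3 -c "
from h import *
rows(530,357,240,-9.5)"
```

```text
wrist [642.  24. 385.]
t 19.5 tcp [560.2  36.9 224.8] rakeyaw -9.0 down [-0.03   0.006 -1.   ] w 52.6 F [ 0.8  0.1 -0.5] q6 [0.04 0.34 1.75 0.01 1.08 1.76]
shift [ -12.3 -311.4   80.4] n 6 turn [0.5 1.8 0.1] grip in hearth [-8.7  9.8]
```

Emit:
carry_out(commands=[[0,-0.054,0.0144,0,0,0],[0,-0.054,0.0144,0,0,0],[0,-0.054,0.0144,0,0,0],[0,-0.054,0.0144,0,0,0],[0,-0.054,0.0144,0,0,0],[0,-0.054,0.0144,0,0,0],[0,0,0,0,0,0],[0,0,0,0,0,0]])

```text
t: 20.5
ee_pos: [529.4, 365.7, 222.2]
orientation: [-2.09, 0.191, 2.168]
ft_force: [-0.7, 0.4, -0.2]
width: 52.8
```

```bash
python3 snap.py wrist w3 scene s8; cat > fit.py <<'E'
import sys,pickle
from h import *
from scipy.optimize import differential_evolution
def fit(f,rects,c0,ang0,rng=12,ra=2.5):
    """rects: list of (halfx,halfy,z); pose of rectangle maximising mean edge gradient"""
    im=pickle.load(open(f'pics/{f}.pkl','rb'));g=cv2.GaussianBlur(cv2.cvtColor(im['pixels'],cv2.COLOR_BGR2GRAY).astype(np.float32),(0,0),1.0)
    G=np.minimum(np.hypot(cv2.Sobel(g,-1,1,0),cv2.Sobel(g,-1,0,1)),150)
    t=np.linspace(-.97,.97,60)
    def val(v):
        a=np.radians(ang0+v[2]);ey=np.array([np.cos(a),np.sin(a)]);ex=np.array([ey[1],-ey[0]]);s=[]
        for hx,hy,z in rects:
            L=np.vstack([np.c_[hx+0*t,hy*t],np.c_[-hx+0*t,hy*t],np.c_[hx*t,hy+0*t],np.c_[hx*t,-hy+0*t]])
            w=np.array(c0)+v[0:2]+L[:,:1]*ex+L[:,1:]*ey;p=proj(im,np.c_[w,np.full(len(w),z)]).astype(np.float32)
            s.append(cv2.remap(G,p[:,0].copy(),p[:,1].copy(),cv2.INTER_LINEAR).ravel())
        return -np.concatenate(s).mean()
    r=differential_evolution(val,[(-rng,rng),(-rng,rng),(-ra,ra)],seed=1,popsize=20,tol=1e-4)
    print(f,'centre',(np.array(c0)+r.x[:2]).round(1),'ang',round(ang0+r.x[2],2),'score',round(-r.fun,1));return r
if __name__=='__main__':
    H=[(68.5,138,48),(62.5,132,48)]
    for f in ('w2','s0','s8','d0'): fit(f,H,(566,25),74.5)
    for f in ('w3','s0','s8','d0'): fit(f,[(72.5,142,12)],(530,357),-9.5)
E
python3 fit.py; python3 -c "
from h import *
rows(530,357,240,-9.5)"
```

```text
wrist [612. 352. 382.]
scene [1198. -653. 1161.]
w2 centre [568.5  24.7] ang 74.29 score 67.6
s0 centre [565.3  20.9] ang 74.43 score 88.6
s8 centre [566.4  23.1] ang 72.44 score 83.7
d0 centre [563.   26.1] ang 74.16 score 59.2
w3 centre [526.4 358. ] ang -8.83 score 138.5
s0 centre [529.2 356.7] ang -9.18 score 150.0
s8 centre [529.2 356.7] ang -9.27 score 150.0
d0 centre [527.4 357. ] ang -9.25 score 101.5
t 20.6 tcp [529.6 365.4 222.6] rakeyaw -10.2 down [-0.036  0.002 -0.999] w 53.0 F [0.2 0.6 0.5] q6 [0.58 0.46 1.57 0.02 1.14 2.31]
shift [-17.5   8.3  -1.3] n 1 turn [-0.7  2.1 -0.2] grip in hearth [-126.   318.1]
```

Emit:
carry_out(commands=[[0,0.0085,0,-1.0,2.1,-0.2],[0.04,0,0,0,0,0],[0.04,0,0,0,0,0],[0,0,0,0,0,0]])

```text
t: 21.1
ee_pos: [531.0, 350.3, 142.5]
orientation: [-2.137, 0.18, 2.13]
ft_force: [-0.1, 0.0, 0.8]
width: 52.9
```

```bash
python3 snap.py wrist w4; python3 -c "
from h import *
from fit import fit
rows(528.5,357,28,-9.2)
fit('w4',[(72.5,142,12)],(528.5,357),-9.2)
fit('w4',[(7,40,50)],(528.5,357),-9.2)"
```

```text
wrist [607. 337. 305.]
t 21.15 tcp [532.2 351.2 144.5] rakeyaw -9.7 down [ 0.006  0.002 -1.   ] w 52.4 F [0.  0.5 1.1] q6 [ 0.57  0.53  1.66 -0.    0.95  2.31]
shift [116.5  -4.8   5.3] n 3 turn [-0.5 -0.3  0.2] grip in hearth [-119.7  305.1]
w4 centre [526.6 359. ] ang -9.97 score 93.0
w4 centre [529.1 358.3] ang -9.68 score 140.7
```

Emit:
carry_out(commands=[[0.03,-0.0055,0.004,-0.3,0,0],[0.045,0,0,0,0,0],[0.025,0,0,0,0,0],[0,0,0,0,0,0]])

```text
t: 21.65
ee_pos: [537.3, 358.9, 51.8]
orientation: [-2.148, 0.167, 2.111]
ft_force: [0.2, 0.3, -0.6]
width: 52.9
```

```bash
python3 -c "
from h import *
rows(528.5,357.5,28,-9.3)"
```

```text
t 21.65 tcp [537.3 358.9  51.8] rakeyaw -9.6 down [ 0.018  0.009 -1.   ] w 52.9 F [ 0.2  0.3 -0.6] q6 [ 0.57  0.66  1.68 -0.    0.78  2.31]
shift [23.7  3.1  8.8] n 1 turn [-0.3 -1.   0.7] grip in hearth [-116.9  313.9]
```

Emit:
carry_out(commands=[[0,0.003,0.008,-0.3,-1,0.7],[0.012,0,0,0,0,0],[0.01,0,0,0,0,0],[0,0,0,0,0,0]])

```text
t: 22.15
ee_pos: [531.4, 358.6, 33.8]
orientation: [-2.14, 0.169, 2.131]
ft_force: [-0.1, 1.1, 0.0]
width: 53.0
```

```bash
python3 -c "
from h import *
rows(528.5,357.5,28,-9.3)"
```

```text
t 22.15 tcp [531.4 358.6  33.8] rakeyaw -9.3 down [ 0.004  0.004 -1.   ] w 53.0 F [-0.1  1.1  0. ] q6 [0.57 0.69 1.68 0.   0.76 2.31]
shift [5.8 1.6 2.7] n 1 turn [ 0.  -0.2  0.2] grip in hearth [-122.4  312.1]
```

Emit:
carry_out(commands=[[0.005,0.0015,0.002,0,0,0],[0,0,0,0,0,0]])

```text
t: 22.4
ee_pos: [529.0, 357.4, 28.4]
orientation: [-2.139, 0.169, 2.131]
ft_force: [-0.7, -0.3, -0.8]
width: 52.5
```

Emit:
carry_out(commands=[[0,0,0,0,0,0],[0,0,0,0,0,0],[0,0,0,0,0,0],[0,0,0,0,0,0],[0,0,0,0,0,0]], grip=1.0)

```text
t: 23.02
ee_pos: [529.4, 357.7, 28.8]
orientation: [-2.14, 0.168, 2.13]
ft_force: [0.1, 1.2, -0.9]
width: 13.4
```

```bash
python3 snap.py scene s9 side d9; python3 -c "
from h import *
from fit import fit
p,R=st()
for f in('s9','d9'): fit(f,[(72.5,142,12)],(528.5,357),-9.2)
for f in ('s9','d9'): fit(f,[(68.5,138,48)],(566,25),74.3); fit(f,[(62.5,132,48)],(566,25),74.3)"
```

```text
scene [1198. -653. 1161.]
side [378. 591. 868.]
t 23.12 tcp [529.4 357.7  28.8] rakeyaw -9.3 down [ 0.005  0.004 -1.   ] w 13.8 F [-0.1 -0.1 -0.3] q6 [0.58 0.7  1.69 0.   0.75 2.31]
s9 centre [526.9 354.6] ang -8.09 score 139.5
d9 centre [527.4 356.8] ang -8.87 score 88.0
s9 centre [564.1  23.8] ang 73.97 score 85.5
s9 centre [567.2  23. ] ang 72.02 score 92.8
d9 centre [578.   16.8] ang 71.93 score 46.6
d9 centre [578.   21.1] ang 71.82 score 44.5
```

Emit:
carry_out(commands=[[-0.01,0,0,0,0,0],[-0.02,0,0,0,0,0],[-0.04,0,0,0,0,0],[-0.04,0,0,0,0,0],[-0.03,0,0,0,0,0],[0,0,0,0,0,0]])

```text
t: 23.88
ee_pos: [527.8, 356.3, 176.9]
orientation: [-2.14, 0.169, 2.132]
ft_force: [0.3, -0.1, -4.5]
width: 13.8
```

```bash
python3 -c "
from h import *
rows(567,24.5,165,-9.3)"
```

```text
t 23.88 tcp [527.8 356.3 176.9] rakeyaw -9.3 down [ 0.004  0.003 -1.   ] w 13.8 F [ 0.3 -0.1 -4.5] q6 [0.57 0.49 1.64 0.   1.01 2.31]
shift [ 11.  321.2 -92.1] n 6 turn [ 0.  -0.2  0.2] grip in hearth [-125.3  308.8]
```

Emit:
carry_out(commands=[[0,0.025,-0.007,0,0,0],[0,0.046,-0.013,0,0,0],[0,0.05,-0.014,0,0,0],[0,0.05,-0.014,0,0,0],[0,0.05,-0.015,0,0,0],[0,0.05,-0.015,0,0,0],[0,0.035,-0.01,0,0,0],[0,0.015,-0.004,0,0,0]])

```text
t: 24.88
ee_pos: [558.6, 6.3, 166.5]
orientation: [-2.125, 0.176, 2.153]
ft_force: [0.1, -0.2, -3.9]
width: 13.9
```

Emit:
carry_out(commands=[[0,0,0,-6,0,0],[0,0,0,-10,0,0],[0,0,0,-10,0,0],[0,0,0,-10,0,0],[0,0,0,-10,0,0],[0,0,0,-10,0,0],[0,0,0,-10,0,0],[0,0,0,-10,0,0]])

```text
t: 25.88
ee_pos: [549.5, 4.4, 158.6]
orientation: [1.453, 1.032, -1.498]
ft_force: [0.9, -0.8, -3.6]
width: 13.6
```

```bash
python3 -c "
from h import *
rows(567,24.5,110,74.4)"
```

```text
t 25.88 tcp [549.5   4.4 158.6] rakeyaw 69.2 down [-0.03  -0.001 -1.   ] w 13.6 F [ 0.9 -0.8 -3.6] q6 [-0.01  0.41  1.82 -0.    0.94  0.35]
shift [ 48.   10.5 -25.6] n 1 turn [-5.2  0.6  1.6] grip in hearth [-10.3 -24.4]
```

Emit:
carry_out(commands=[[0,0,-0.013,-5.2,0.6,1.6],[0,0.009,-0.014,0,0,0],[0.02,0,0,0,0,0],[0.01,0,0,0,0,0],[0,0,0,0,0,0]])

```text
t: 26.5
ee_pos: [566.1, 29.4, 125.2]
orientation: [1.404, 1.071, -1.412]
ft_force: [0.5, 0.2, -3.2]
width: 13.7
```

```bash
python3 snap.py scene s10 side d10 wrist w10;python3 -c "
from h import *
from fit import fit
p,R=st()
rows(567,24.5,80,74.4)
u=p[2]-20+4
for f in('s10','d10','w10'): fit(f,[(72.5,142,u)],p[:2],74.4)"
```

```text
scene [1198. -653. 1161.]
side [378. 591. 868.]
wrist [588. 104. 288.]
t 26.65 tcp [566.6  29.2 126.3] rakeyaw 74.4 down [-0.003 -0.    -1.   ] w 13.9 F [ 0.2 -0.1 -3.6] q6 [0.03 0.47 1.82 0.   0.85 0.3 ]
t 26.65 tcp [566.6  29.2 126.3] rakeyaw 74.4 down [-0.003 -0.    -1.   ] w 13.9 F [ 0.2 -0.1 -3.6] q6 [0.03 0.47 1.82 0.   0.85 0.3 ]
shift [46.3  1.8  4.4] n 1 turn [-0.   0.   0.2] grip in hearth [-0.5  4.1]
s10 centre [568.9  23.8] ang 73.16 score 142.5
d10 centre [564.1  26.6] ang 73.72 score 126.1
w10 centre [568.7  37.8] ang 74.34 score 37.5
```

Emit:
carry_out(commands=[[0.01,-0.002,0,-0.8,0,0],[0.02,0,0,0,0,0],[0.01,0,0,0,0,0],[0,0,0,0,0,0]])

```text
t: 27.15
ee_pos: [565.2, 29.6, 85.9]
orientation: [1.396, 1.076, -1.397]
ft_force: [0.6, -0.1, -3.1]
width: 13.8
```

```bash
python3 snap.py scene s11 side d11;python3 -c "
from h import *
from fit import fit
p,R=st()
rows(567,24.5,70,74.4)
u=p[2]-20+4
for f in('s11','d11'): fit(f,[(72.5,142,u)],(567,25),74.4); fit(f,[(72.5,142,u-4)],(567,25),74.4)"
cat > v.py <<'E'
import pickle,sys
from h import *
T=[]
for f in sys.argv[2:]:
    im=pickle.load(open(f'pics/{f}.pkl','rb'));P=proj(im,[[*h2w(x,y),z] for x in(-72,72) for y in(-142,142) for z in (0,75)]);x0,y0=(P.min(0)-4).astype(int);x1,y1=(P.max(0)+4).astype(int)
    k=min(400/(x1-x0),600/(y1-y0));T.append(cv2.resize(im['pixels'][y0:y1,x0:x1],None,fx=k,fy=k,interpolation=cv2.INTER_CUBIC));print(f,x0,y0,k)
H=max(t.shape[0] for t in T);cv2.imwrite(f'pics/{sys.argv[1]}.png',np.hstack([cv2.copyMakeBorder(t,0,H-t.shape[0],0,0,cv2.BORDER_CONSTANT) for t in T]))
E
python3 v.py c8 s11 d11
```

```text
scene [1198. -653. 1161.]
side [378. 591. 868.]
t 27.25 tcp [565.9  29.6  86.7] rakeyaw 75.2 down [ 0.001  0.    -1.   ] w 13.9 F [-1.   0.2 -3.6] q6 [0.03 0.53 1.84 0.   0.77 0.29]
t 27.25 tcp [565.9  29.6  86.7] rakeyaw 75.2 down [ 0.001  0.    -1.   ] w 13.9 F [-1.   0.2 -3.6] q6 [0.03 0.53 1.84 0.   0.77 0.29]
shift [16.7  2.4  4.7] n 1 turn [ 0.8 -0.  -0.1] grip in hearth [-1.3  4.2]
s11 centre [567.4  23.6] ang 74.06 score 143.1
s11 centre [565.1  26.5] ang 74.16 score 143.1
d11 centre [562.9  27.2] ang 74.93 score 127.4
d11 centre [563.7  24.4] ang 74.49 score 127.4
s11 300 179 2.898550724637681
d11 207 225 3.10077519379845
```

Emit:
carry_out(commands=[[0.006,0,0,0.3,0,0],[0.005,0,0,0,0,0],[0,0,0,0,0,0]])

```text
t: 27.62
ee_pos: [566.7, 29.7, 76.1]
orientation: [1.402, 1.071, -1.398]
ft_force: [-1.1, 0.1, -4.1]
width: 14.3
```

Emit:
carry_out(commands=[[0.003,0,0,0,0,0],[0,0,0,0,0,0]])

```text
t: 27.88
ee_pos: [566.8, 29.7, 73.0]
orientation: [1.402, 1.071, -1.398]
ft_force: [0.4, 0.0, -3.6]
width: 13.6
```

```bash
python3 -c "
from h import *
st(); print(ctrl.get_obs()['moment'])"
```

```text
t 27.88 tcp [566.8  29.7  73. ] rakeyaw 74.9 down [ 0.003  0.    -1.   ] w 13.6 F [ 0.4  0.  -3.6] q6 [0.03 0.55 1.85 0.   0.74 0.29]
[-0.02348492 -0.06650452  0.01222929]
```

Emit:
carry_out(commands=[[0.0025,0,0,0,0,0],[0,0,0,0,0,0]])

```text
t: 28.12
ee_pos: [566.9, 29.7, 70.4]
orientation: [1.403, 1.071, -1.397]
ft_force: [-0.0, 0.9, -2.8]
width: 13.7
```

Emit:
carry_out(commands=[[0.002,0,0,0,0,0],[0,0,0,0,0,0]])

```text
t: 28.38
ee_pos: [567.3, 29.7, 68.8]
orientation: [1.403, 1.07, -1.397]
ft_force: [-0.3, 0.1, -3.3]
width: 13.8
```

```bash
python3 -c "
from h import *
st(); print(ctrl.get_obs()['moment'])"
```

```text
t 28.38 tcp [567.3  29.7  68.8] rakeyaw 74.9 down [ 0.004  0.    -1.   ] w 13.8 F [-0.3  0.1 -3.3] q6 [0.03 0.56 1.85 0.   0.73 0.29]
[ 0.02814254  0.11290303 -0.00546088]
```

Emit:
carry_out(commands=[[0.0015,0,0,0,0,0],[0,0,0,0,0,0]])

```text
t: 28.62
ee_pos: [567.4, 29.7, 69.1]
orientation: [1.403, 1.07, -1.397]
ft_force: [0.6, 0.1, -3.5]
width: 14.3
```

Emit:
carry_out(commands=[[0.0015,0,0,0,0,0],[0,0,0,0,0,0]])

```text
t: 28.88
ee_pos: [567.6, 29.7, 68.8]
orientation: [1.403, 1.07, -1.396]
ft_force: [0.2, -0.5, -2.7]
width: 13.8
```

```bash
python3 snap.py scene s12 side d12;python3 -c "
from h import *
st(); print(ctrl.get_obs()['moment'])"; python3 v.py c9 s12 d12
```

```text
scene [1198. -653. 1161.]
side [378. 591. 868.]
t 28.98 tcp [567.7  29.7  68.7] rakeyaw 74.9 down [ 0.005  0.    -1.   ] w 13.7 F [-1.8 -0.   1.5] q6 [0.03 0.56 1.85 0.   0.73 0.29]
[0.05927921 0.3281852  0.02764293]
s12 300 179 2.898550724637681
d12 207 225 3.10077519379845
```

Emit:
carry_out(commands=[[0,0,0,0,0,0],[0,0,0,0,0,0],[0,0,0,0,0,0],[0,0,0,0,0,0]], grip=0.4)

```text
t: 29.48
ee_pos: [568.7, 29.7, 68.6]
orientation: [1.404, 1.069, -1.395]
ft_force: [-0.1, 0.7, -0.9]
width: 50.4
```

Emit:
carry_out(commands=[[-0.02,0,0,0,0,0],[-0.04,0,0,0,0,0],[-0.05,0,0,0,0,0],[-0.05,0,0.04,0,0,0],[-0.03,0,0.06,0,0,0],[0,0,0.06,0,0,0],[0,0,0.06,0,0,0],[0,0,0,0,0,0]])

```text
t: 30.48
ee_pos: [511.3, -183.8, 261.9]
orientation: [1.402, 1.066, -1.391]
ft_force: [-0.2, 0.0, 0.2]
width: 53.0
```

```bash
python3 snap.py scene s13 side d13;python3 -c "
from h import *
from fit import fit
st()
for f in('s13','d13'): fit(f,[(72.5,142,52)],(566,25),74.4)
A,B=[__import__('pickle').load(open(f'pics/{n}.pkl','rb'))['pixels'].astype(int) for n in('s0','s13')]
"; python3 v.py c10 s13 d13
```

```text
scene [1198. -653. 1161.]
side [378. 591. 868.]
t 30.57 tcp [ 512.1 -180.8  261.5] rakeyaw 75.3 down [ 0.009 -0.002 -1.   ] w 52.7 F [-0.3 -0.   0.2] q6 [-0.36  0.25  1.78  0.    1.1  -0.11]
s13 centre [567.9  26.2] ang 74.23 score 148.7
d13 centre [566.5  26.1] ang 75.05 score 150.0
s13 300 179 2.898550724637681
d13 207 225 3.10077519379845
```

View pics/c10.png

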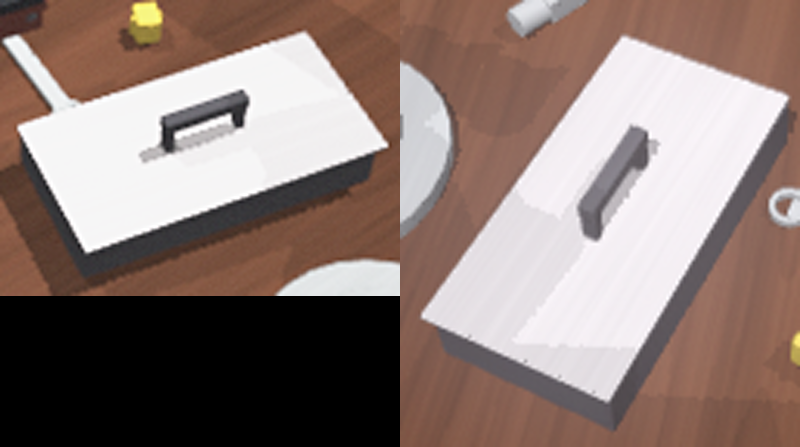

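```bash
python3 - <<'E'
import pickle
from h import *
S=pickle.load(open('pics/s13.pkl','rb'));D=pickle.load(open('pics/d13.pkl','rb'))
Pm=lambda im:np.array(im['intrinsics'])@np.c_[cv2.Rodrigues(np.array(im['rvec'],float))[0],np.array(im['tvec'],float).ravel()]
s=[(20,127),(305,32),(387,147),(87,251)];d=[(788,97),(612,403),(422,318),(625,37)]
for a,b in zip(s,d):
    u=np.array([a[0]/2.8986+300,a[1]/2.8986+179]);v=np.array([(b[0]-400)/3.1008+207,b[1]/3.1008+225])
    X=cv2.triangulatePoints(Pm(S),Pm(D),u,v).ravel();print((X[:3]/X[3]).round(1))
# overlap tests: cover fit score vs. plate height
from fit import fit
for z in (46,52,58):
    for n,im in(('s13',S),('d13',D)): fit(n,[(72.5,142,z)],(566,25),74.4)
# rest of bench unchanged? compare to s0 in patches
A=pickle.load(open('pics/s0.pkl','rb'))['pixels'];B=S['pixels']
for n,(x0,y0,x1,y1) in dict(wrench=(288,175,312,205),tin=(138,340,178,384),red=(275,208,294,226),yellow=(342,177,358,195),black=(352,161,367,177),hammer=(305,300,350,417),rake=(195,225,268,335)).items():
    r=cv2.matchTemplate(B[y0-5:y1+5,x0-5:x1+5],A[y0:y1,x0:x1],cv2.TM_CCOEFF_NORMED);m=cv2.minMaxLoc(r);print(n,round(m[1],3),np.array(m[3])-5)
E
```

```text
[462. -90.  49.]
[533.3 182.9  47.7]
[674.  144.7  46.8]
[ 599.1 -128.    48.5]
s13 centre [564.1  29.6] ang 74.57 score 148.7
d13 centre [567.8  22.6] ang 74.95 score 150.0
s13 centre [567.9  26.2] ang 74.23 score 148.7
d13 centre [566.5  26.1] ang 75.05 score 150.0
s13 centre [571.8  22.9] ang 74.03 score 148.8
d13 centre [564.9  31. ] ang 74.89 score 150.0
wrench 0.663 [4 5]
tin 0.995 [0 0]
red 0.998 [0 0]
yellow 0.991 [0 0]
black 0.988 [0 0]
hammer 0.999 [0 0]
rake 0.921 [0 0]
```

```bash
python3 - <<'E'
import pickle
from h import *
A=pickle.load(open('pics/d0.pkl','rb'))['pixels']
for f in('d13','d12','d9'):
    B=pickle.load(open(f'pics/{f}.pkl','rb'))['pixels']
    for n,(x0,y0,x1,y1) in dict(wrench=(337,288,400,318),rake=(310,162,390,215)).items():
        r=cv2.matchTemplate(B[y0-6:y1+6,x0-6:x1+6],A[y0:y1,x0:x1],cv2.TM_CCOEFF_NORMED);m=cv2.minMaxLoc(r);print(f,n,round(m[1],3),np.array(m[3])-6)
st()
ctrl.close_job()
E
```

```text
d13 wrench 0.991 [0 0]
d13 rake 0.916 [0 0]
d12 wrench 0.992 [0 0]
d12 rake 0.804 [0 0]
d9 wrench 0.525 [0 0]
d9 rake 0.073 [-6 -1]
t 30.57 tcp [ 512.1 -180.8  261.5] rakeyaw 75.3 down [ 0.009 -0.002 -1.   ] w 52.7 F [-0.3 -0.   0.2] q6 [-0.36  0.25  1.78  0.    1.1  -0.11]
the job is handed in; nothing more can be done
```

The job is done and handed in at about 30.6 s of the 72 s allowed.

- **Lumps:** I spread the heap with the rake only. Just before the cover went on, both fixed cameras showed all eight on the floor in one layer. By thirds of the length there were three, three and two, at y of about -53 to -61, -16 to -29, and 91 to 97 mm. The nearest lump centre was about 9 mm inside its third. The layer is denser towards the -y end, with no lumps between about y = 0 and 75 mm. I did not look under the cover afterwards.
- **Rake:** It is back on its stand, with the image match against the start within about half a pixel (under 1 mm).
- **Cover:** It went down slowly with no jam, and stopped within about 1 mm of the seated height. After release, both cameras put it centred on the hearth to about 2 mm. The triangulated corner heights were 46.8 to 49.0 mm, so it is level within measuring error; about 3 to 5 mm below the expected 52 mm top.
- **Other things on the bench:** The tin, cubes and hammer match their start positions in the scene camera. The wrench gave a poor match there (0.66), which I put down to the arm hiding it, though I did not check that view. In the side camera it had not moved (0.99).

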